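# Index the swivel packing tray to its ramp and slide the charger aboard

### The job

The blue swivel tray is pinned in its parking slot, facing away from the plywood ramp. Pull up the red spring knob, swing the tray round until its open end lines up with the ramp and let the pin drop fully home in the hole there (the one with the green dot, not the one with the yellow dot); then slide the black charger brick, never lifting it clear, long way first up the ramp and into the tray until it lies flat against the back wall. Leave the cups, the bottle and the dark coffee pouch standing where they are.

Things in the scene. Friction and masses are not known exactly. Their poses are not given: they have to be found in the camera images.
- index_base: fixed base: disc of radius 69 mm with a bare-metal index plate (top 14 mm high) and the plywood ramp, all one piece. Origin on the swivel axis at bench height; z up; x points from the axis straight down the ramp, away from the tray. Parking slot for the pin from tray joint 0.80 to 1.68, in which it can wander; between slot and holes the plate is solid
- ramp_foot (a point): bench point in the middle of the ramp's foot edge, at x 160 mm of index_base, same axes. From here the ramp, 83 to 92 mm wide, rises at 16 degrees towards the tray
- ramp_crest (a point): middle of the ramp's top edge, 25 mm above the bench, at x 66 mm of index_base, same axes; flat to x 74, then sloping down. 4 mm higher than the tray floor. Metal funnel rails on the ramp: 75 mm apart inside and 36 mm above the bench at x 67, 82 mm apart at x 112, then 24 mm above the bench and widening to 98 mm apart at x 157; feet reach y +-63 mm
- load_hole (a point): the hole with the green dot, at the top of the index plate, 54 mm from the swivel axis (at y -54 mm of index_base), 10 mm wide: here the pin must end (joint 0). The hole with the yellow dot, at joint 0.52, is the wrong one
- swivel_tray (a joint): angle of the swivel tray about the origin of index_base, rad: 0 = open end faces the ramp, pin over load_hole; grows as the tray turns clockwise seen from above; range -0.25 to 1.8. Starts in the parking slot, 0.92 to 1.5. Friction only 0.03 N m once the pin is drawn. The pin has +-0.02 rad play in a hole
- tray_seat (a point): point of the blue tray's floor (21 mm above the bench) under the charger's centre when it lies against the back wall; turns with the tray; x points out of the open end. Back wall's inner face at x -50 mm (34 mm above bench), open end at x +54; 72 mm between the side walls (31 mm above bench), mouth slightly flared. The swivel axis is at x +4 mm
- index_pin (a joint): lift of the spring pin, m: 0 = fully down in a hole or slot, 0.009 = tip on the plate top, 0.016 = end of travel. The spring always presses down, 4 N at 0 and 8 N at 0.016. The pin travels with the tray and drops into any hole it is let down over
- knob_grip (a point): middle of the red knob on the pin: upright cylinder of 24 mm diameter and height, its middle 58 mm above the bench with the pin down; rises with the pin. 54 mm from the swivel axis, on the y- side of tray_seat. It spins freely about its own upright axis, so the grip need not turn as the tray swings. Steel bush of 21 mm diameter below, its top 4 mm under the knob when down
- charger: black charger brick, 65 (x) x 100 (y) x 35 (z) mm, 0.17 to 0.35 kg, loose, flat on the bench near the ramp's foot. Origin at the centre of its underside; y is the long axis. It goes in lengthwise, either end first
- white_cup: white paper cup, 64 mm across and high, standing far right beside the pouch; bystander. Origin at the centre of its underside
- green_cup: green paper cup, 64 mm across and high, standing left of the tray; bystander. Origin at the centre of its underside
- bottle: small white bottle with blue cap, 50 mm across, 96 mm high, standing right of the charger; bystander. Origin at the centre of its underside
- dark_pouch: dark filled coffee pouch standing upright, 56 x 90 x 165 mm, right of the charger; bystander. Origin at the centre of its underside

How it is judged:
By the outcome, as a careful person would: the job done as asked, in the order asked, and still so for the second after the job is handed in, with the robot touching nothing.
It also fails if it takes over 61 s, if anything falls off the work surface, if the arm or the gripper's body presses on something with over 40 N, if the wrist force passes 120 N, or if a joint passes its speed limit or range.

### The arm

A 6-joint arm with a two-finger parallel gripper is mounted at the origin on a cart in front of the work surface, level with it; the furniture and walls round the work are solid. World frame = base frame: x ahead of the robot, y to its left, z up, the work surface at z = 0. Lengths are in mm, angles in rad, forces in N, time in s.
With the tool pointing down it reaches from about 400 to 925 mm from the base axis. Payload 12.5 kg.
Tool frame: the origin (TCP) lies where the fingers leave the gripper's body, on its centre line; the fingertips stand 78 mm ahead of it and the grasp point (between the pads) lies 59 mm ahead of it; z points along the fingers, y is the direction in which the jaws open and shut (so a half turn about z gives the same grasp; the last joint's range is limited). The gripper opens to 95 mm and grips with 3 to 60 N. Pads are 20 mm wide; open, the fingers measure 119 mm over their backs; the gripper's body (75 mm by 180 mm) begins 59 mm behind the grasp point.
Start: joints at [1.119, 0.491, 1.559, -0, 1.092, -0.106], TCP at [211.824, 588.021, 292.261] pointing down, gripper open.
Joint ranges: [-3.1, 3.1], [-0.84, 2.19], [0.05, 2.79], [-1.13, 4.28], [0.06, 2.93], [-2.69, 2.69]. Speed limits (rad/s): [2.22, 2.22, 2.79, 3.14, 3.14, 3.14].

### API

Orientations are given as [roll, pitch, yaw] about the fixed x, y, z axes, in that order (R = Rz(yaw) Ry(pitch) Rx(roll)).
In Python, from cell import env, viewer, ticket, search_frame gives the robot as it stands.
- The arm moves only by the shell command python3 -m inch 'ROWS'. ROWS is a JSON object of lists of equal length, an entry for each row: "hand": the opening, from 0 (shut) to 1 (fully open); "delta_pos": the shift along the tool's x, y, z in cm, a list of three; "turn": the turn about the tool's z in rad. A call has 1 to 20 rows; each row shifts and turns the commanded pose from where the row before left it, along the tool's axes as they then stand; what a row does not reach is not made up. A row lasts 1/10 s, in which the tool goes at most 50 mm and 8.59 degrees, less where a joint would pass 70% of its speed; a pose out of reach is approached as far as the arm can. A call is refused whole if a number of a shift passes 5 or a number of a turn 0.15, either way. A call with a gripper value outside its range is refused whole. The fingers move at their own pace and stop on an object; the grip force is fixed at half the most. Time passes only in rows, so rows that do not move let the fingers close. It gives the time, the measured TCP pose, the force and the opening at its end, in the units of the state.
- env.state(): the state, without advancing time (a new reading comes with each control period).
- viewer.read_camera(name): name is "side" or "top"; returns (picture, depth): 480x640x3 uint8, blue, green, red; 480x640 float32, mm along the optical axis (not along the pixel's ray), 0 where there is no reading.
- viewer.get_calibration(name): a dict with "fx", "fy", "cx", "cy" (pixels), "T" (4x4, takes a point from camera to world coordinates). Camera axes: x right, y down, z forward; pixel columns grow to the right and rows downward; lengths in mm; the calibration is good to about 2 mm. A picture is of the moment at which its call begins. get_calibration takes no time and is no camera call.
- ticket.job_done(): hands the job in, once; it reports no verdict.
Trained networks look in the newest picture that a camera, given by its name, has taken for a name from the list of things; names that differ only in an ending like _2 or _b are one class to them, and where a whole thing is asked for, a point or a joint stands for the part that bears it (a point fixed in the world has none). Each returns a list of dicts, best first, with "p" (0 to 1); they miss things now and then, are a little off and sometimes report something else, mostly with a low value. They report only what shows in the picture. A call takes as long as a camera call.
- search_frame(camera, label): "centre" ([column, row] in pixels, amid what is visible of it).
The state is a dict: "t": time; "joints": joint angles; "qvel": joint speeds; "tau": joint torques, N m; "eef_pos": TCP position; "tcp_rot": TCP orientation; "ft_force": force on the tool from outside, world axes, zero at the start; "moment": the same for the moment, N m; "opening": opening from 0.0 (shut) to 1.0 (fully open).
Only numpy, scipy, OpenCV 4.12 (cv2) and the standard library are available. Lean on these libraries where they do the work, as an engineer would, in place of code of your own. Each camera call takes 0.05 s, during which the arm holds its last target.

## Working session

There is one attempt and no reset: what is moved stays moved. The work goes in short steps, Python scripts to look and compute and a shell command to move; the robot and the scene stay as the last step left them, time stands still between calls to the robot, and variables do not carry over. Pictures are saved under pics/ and viewed, and the job is handed in when it is done.

```bash
ls; mkdir -p pics
cat > h.py <<'E'
import numpy as np,cv2
from cell import env,viewer,ticket,search_frame
def snap(c,tag):
    im,d=viewer.read_camera(c); cv2.imwrite(f'pics/{tag}.png',im); np.save(f'pics/{tag}.npy',d); return im,d
def w(c,u,v,d):
    k=viewer.get_calibration(c); p=np.array([(u-k['cx'])/k['fx']*d,(v-k['cy'])/k['fy']*d,d,1]); return (np.array(k['T'])@p)[:3]
def cloud(c,d):
    k=viewer.get_calibration(c); v,u=np.mgrid[:480,:640]
    P=np.stack([(u-k['cx'])/k['fx']*d,(v-k['cy'])/k['fy']*d,d,np.ones_like(d)],-1)
    return (P@np.array(k['T']).T)[...,:3]
E
python3 - <<'E'
from h import *
print(env.state())
for c in('top','side'):
    snap(c,c+'0'); k=viewer.get_calibration(c); print(c,np.round(np.array(k['T']),3).tolist(),k['fx'])
E
```

```text
pics
{'t': 0.0, 'joints': array([ 1.11937420e+00,  4.91535358e-01,  1.55942064e+00,  2.44868125e-05,
        1.09166036e+00, -1.05630384e-01]), 'qvel': array([ 1.64267347e-03, -6.30457366e-04, -5.41606815e-04, -1.34501648e-03,
        8.32314846e-04,  3.66617570e-05]), 'tau': array([ 2.57686923e-03, -6.12643862e+01, -2.58169127e+01,  6.94139418e-02,
        4.82141634e-02, -1.14405079e-04]), 'eef_pos': array([211.76962725, 587.88066075, 291.68665504]), 'tcp_rot': array([-3.14057695e+00, -1.29529638e-04,  2.79578954e+00]), 'ft_force': array([-0.31049206, -0.70046041, -0.51440232]), 'moment': array([ 0.03638532,  0.00718474, -0.0472999 ]), 'opening': 0.9993350973792768}
top [[-0.015, -0.989, 0.15, 261.618], [-1.0, 0.017, 0.01, -207.417], [-0.013, -0.149, -0.989, 1265.59], [0.0, 0.0, 0.0, 1.0]] 507.29535427729246
side [[1.0, 0.002, -0.01, 453.304], [0.009, -0.56, 0.828, -940.288], [-0.004, -0.828, -0.56, 569.15], [0.0, 0.0, 0.0, 1.0]] 435.79353389030325
```

View pics/top0.png

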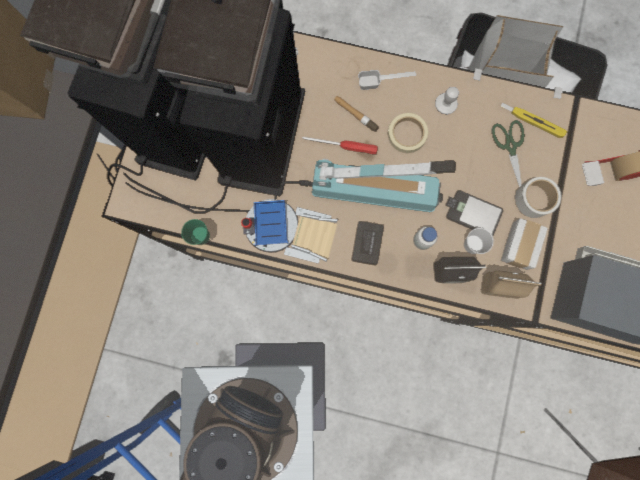

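View pics/side0.png

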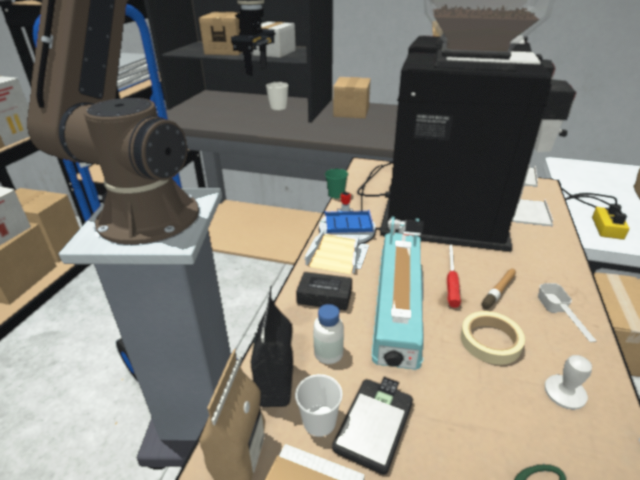

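Run:
```python
from h import *
im=cv2.imread('pics/top0.png'); c=im[180:300,170:450]
cv2.imwrite('pics/top0z.png',cv2.resize(c,None,fx=2.85,fy=2.85,interpolation=cv2.INTER_CUBIC))
im=cv2.imread('pics/side0.png'); c=im[150:330,280:460]
cv2.imwrite('pics/side0z.png',cv2.resize(c,None,fx=3.3,fy=3.3,interpolation=cv2.INTER_CUBIC))
for c in('top','side'):
  d=np.load(f'pics/{c}0.npy')
  for n in ['index_base','ramp_foot','ramp_crest','load_hole','swivel_tray','tray_seat','index_pin','knob_grip','charger','white_cup','green_cup','bottle','dark_pouch']:
    try: r=search_frame(c,n)[:1]
    except Exception as e: print(n,e); continue
    if r:
        u,v=r[0]['centre']; z=d[int(round(v)),int(round(u))]
        print(c,n,np.round([u,v],1),round(r[0]['p'],2),np.round(w(c,u,v,z),1))
```

```text
top index_base [291.6 229.6] 0.77 [ 485.2 -114.3   12.5]
top ramp_foot [288.6 227.1] 0.71 [ 491.4 -107.    14.4]
top ramp_crest [290.7 231. ] 0.68 [ 481.8 -112.    12. ]
top load_hole [286.4 232.3] 0.64 [ 476.  -102.5   27.4]
top swivel_tray [267.7 222.9] 0.86 [501.9 -55.1  19.9]
top tray_seat [269.  220.7] 0.91 [507.2 -58.6  21.5]
top index_pin [244.7 225.6] 0.43 [486.8  -5.8  69.3]
top knob_grip [242.2 222.4] 0.64 [4.946e+02 1.000e-01 7.000e+01]
top charger [368.4 243.3] 0.95 [ 444.  -304.2   33.7]
top white_cup [477.6 238.8] 0.83 [ 455.5 -581.3    1.1]
top green_cup [195.4 230.3] 0.86 [489.2 130.1   4.2]
top bottle [423.1 238.1] 0.91 [ 445.8 -428.1   89.7]
top dark_pouch [456.5 269.1] 0.91 [ 367.5 -490.9  134.4]
side index_base [343.3 240.4] 0.94 [ 488.3 -140.9   26.4]
side ramp_foot [342.7 239.1] 0.74 [ 487.2 -133.9   25.2]
side ramp_crest [344.8 238.9] 0.82 [ 491.7 -137.8   28.4]
side load_hole [344.  239.2] 0.85 [ 490.1 -134.9   25.6]
side swivel_tray [346.6 218.8] 0.55 [499.  -44.7  23.9]
side tray_seat [347.  220.6] 0.67 [499.7 -54.1  24.6]
side index_pin [345.6 199.8] 0.66 [496.5 -20.1  62.2]
side knob_grip [321.7 290.8] 0.33 [ 442.7 -322.8   36.6]
side charger [323.6 291.8] 0.97 [ 446.3 -326.8   37.6]
side white_cup [316.7 399.8] 0.62 [ 438.1 -544.    18.3]
side green_cup [333.4 183. ] 0.77 [468.5  92.8  50.2]
side bottle [328.9 335.5] 0.64 [ 455.8 -464.2   67.8]
side dark_pouch [343.5 243.9] 0.63 [ 488.6 -148.6   22.4]
```

View pics/top0z.png

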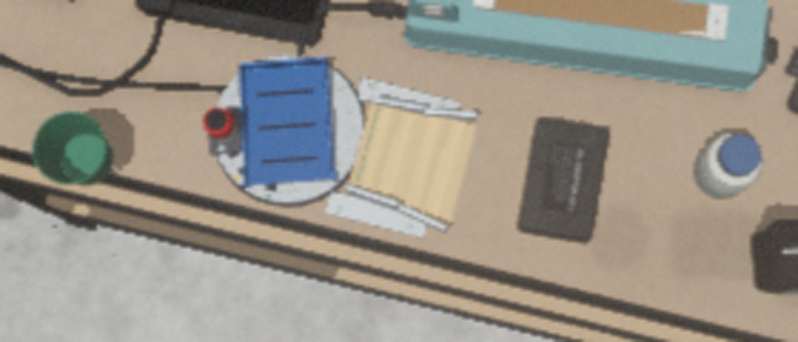

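View pics/side0z.png

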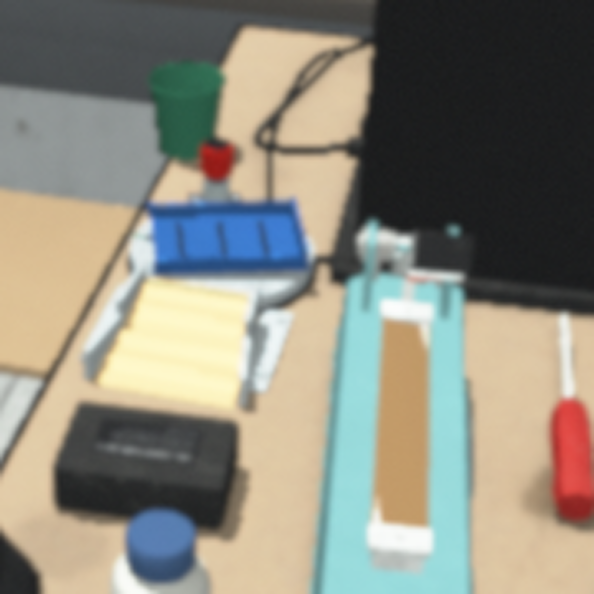

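Run:
```python
from h import *
for c in('top','side'):
  im=cv2.imread(f'pics/{c}0.png'); d=np.load(f'pics/{c}0.npy'); P=cloud(c,d); hsv=cv2.cvtColor(im,cv2.COLOR_BGR2HSV)
  H,S,V=[hsv[...,i].astype(int) for i in range(3)]
  box=lambda x0,x1,y0,y1,z0,z1:(P[...,0]>x0)&(P[...,0]<x1)&(P[...,1]>y0)&(P[...,1]<y1)&(P[...,2]>z0)&(P[...,2]<z1)&(d>0)
  def rect(m,n):
    q=P[m]; r=cv2.minAreaRect(q[:,:2].astype(np.float32)); print(c,n,m.sum(),np.round(q.mean(0),1),'rect',np.round(r[0],1),np.round(r[1],1),round(r[2],1),'z',np.round(np.percentile(q[:,2],[5,50,95]),1))
  rect(box(380,520,-390,-240,29,45)&(V<110),'charger')
  rect(box(380,620,-120,40,10,45)&(H>100)&(H<125)&(S>120),'tray')
  rect(box(380,620,-40,60,45,90),'knobz')
  rect(box(380,620,-40,60,10,90)&((H<8)|(H>172))&(S>120),'knobred')
  m=box(400,600,-250,-100,2,30)&(H>15)&(H<32)&(S>60)&(S<140)&(V>180)
  rect(m,'ramp')
  q=P[m]; A=np.c_[q[:,:2],np.ones(len(q))]; g=np.linalg.lstsq(A,q[:,2],rcond=None)[0]
  print('grad',g,'slope',np.degrees(np.arctan(np.hypot(*g[:2]))),'downdir',np.degrees(np.arctan2(-g[1],-g[0])))
  m=box(360,640,-330,200,-5,5); print('bench z',np.median(P[...,2][m]))
  for n,b in dict(teal=box(500,700,-500,-100,50,200),bottle=box(400,500,-480,-390,60,110),pouch=box(300,430,-600,-430,60,200),wcup=box(400,520,-640,-540,40,80),gcup=box(400,560,80,180,40,80),grinder=box(540,760,-150,150,60,600)).items():
    q=P[b]
    if len(q): print(c,n,np.round(np.percentile(q,1,axis=0)),np.round(np.percentile(q,99,axis=0)))
```

```text
top charger 972 [ 446.4 -301.5   34.2] rect [ 447.  -302.4] [ 63.2 100.2] 79.0 z [30.2 34.1 38.2]
top tray 1124 [504.9 -61.3  21.2] rect [503.  -60.6] [103.6  77.2] 2.8 z [16.5 20.8 28.9]
top knobz 309 [573.7   6.3  65.1] rect [551.   17.9] [ 95.1 124.7] 79.5 z [46.1 67.4 85.4]
top knobred 40 [491.5 -11.2  64.6] rect [495.7 -10.1] [20.7 26.1] 48.7 z [52.5 67.4 72.8]
top ramp 1009 [ 470.7 -169.8   13.5] rect [ 468.4 -170.9] [96.7 86.2] 77.7 z [ 3.2 13.3 24.9]
grad [ 0.06799472  0.25752841 25.25483801] slope 14.914661444273987 downdir -104.79017990952259
bench z -0.5459477236215662
top teal [ 534. -472.   53.] [ 691. -102.  195.]
top bottle [ 431. -463.   62.] [ 476. -419.  100.]
top pouch [ 315. -598.   62.] [ 419. -462.  167.]
top wcup [ 401. -640.   41.] [ 472. -540.   67.]
top gcup [445.  89.  41.] [507. 150.  67.]
top grinder [ 592. -118.   77.] [757. 147. 543.]
side charger 1157 [ 448.6 -309.2   36.1] rect [ 448.8 -304.2] [62.9 96.9] 78.4 z [31.4 36.5 38.2]
side tray 856 [503.4 -59.4  25.4] rect [502.8 -61.7] [103.7  81.9] 2.5 z [22.2 24.3 32.5]
side knobz 140 [511.1  -5.6  61.7] rect [549.   15.1] [140.3  23.1] 24.9 z [46.6 62.7 73.4]
side knobred 92 [496.1 -15.2  63.9] rect [495.7 -14.1] [13.9 22.6] 80.7 z [52.1 64.3 73.5]
side ramp 830 [ 490.6 -183.1    8.5] rect [ 483.  -165.6] [155.9 168.3] 79.4 z [ 2.1  3.5 26.3]
grad [-6.22145499e-02  1.26629682e-01  6.22380343e+01] slope 8.030721379570826 downdir -63.83460797514334
bench z 2.054853726618944
side teal [ 533. -480.   52.] [ 698. -101.  192.]
side bottle [ 432. -466.   60.] [ 477. -428.   99.]
side pouch [ 340. -599.   61.] [ 423. -470.  167.]
side wcup [ 402. -639.   40.] [ 472. -540.   66.]
side gcup [449.  88.  41.] [505. 152.  67.]
side grinder [ 593. -122.   66.] [759. 125. 489.]
```

```bash
cat > ov.py <<'E'
from h import *
import sys
def proj(c,X):
    k=viewer.get_calibration(c); T=np.linalg.inv(np.array(k['T'])); X=np.atleast_2d(X); q=np.c_[X,np.ones(len(X))]@T.T
    return np.c_[q[:,0]/q[:,2]*k['fx']+k['cx'],q[:,1]/q[:,2]*k['fy']+k['cy']]
def model(ox,oy,th,q,lift=0):
    # th: dir of index x in world
    def W(a,x,y,z): return np.c_[ox+np.cos(a)*x-np.sin(a)*y, oy+np.sin(a)*x+np.cos(a)*y, np.full(np.shape(x),1.)*z]
    A=np.array; L=[]
    t=np.linspace(0,2*np.pi,60)
    L.append(((0,0,0),W(th,69*np.cos(t),69*np.sin(t),14+0*t)))
    L.append(((0,0,255),W(th,A([66,160,160,66,66]),A([-41,-46,46,41,-41]),A([25,0,0,25,25]))))
    for s in(1,-1): L.append(((255,0,255),W(th,A([67,112,157]),s*A([37.5,41,49]),A([36,24,24]))))
    a=th-q
    L.append(((0,255,255),W(a,A([-54,58,58,-54,-54])+0*4+4-4+0,A([-36,-36,36,36,-36]),A([31]*5))) if 0 else ((0,255,255),W(a,A([-54,50,50,-54,-54]),A([-36,-36,36,36,-36]),A([31,31,31,31,31]))))
    for z in(46+lift*1,70+lift): L.append(((0,255,0),W(a,12*np.cos(t),-54+12*np.sin(t),z+0*t)))
    return L
def overlay(c,im,lines,roi,f,name):
    u0,u1,v0,v1=roi; z=cv2.resize(im[v0:v1,u0:u1],None,fx=f,fy=f,interpolation=cv2.INTER_CUBIC)
    for col,X in lines:
        p=(proj(c,X)+0.5-[u0,v0])*f; cv2.polylines(z,[np.round(p).astype(np.int32)],False,col,1,cv2.LINE_AA)
    cv2.imwrite(name,z)
E
python3 - <<'E'
from ov import *
M=model(496,-62,np.radians(-102.3),1.307)
overlay('top',cv2.imread('pics/top0.png'),M,(225,345,185,275),6.6,'pics/ovt1.png')
overlay('side',cv2.imread('pics/side0.png'),M,(300,390,180,285),5.5,'pics/ovs1.png')
E
```

```text
(no output)
```

View pics/ovt1.png

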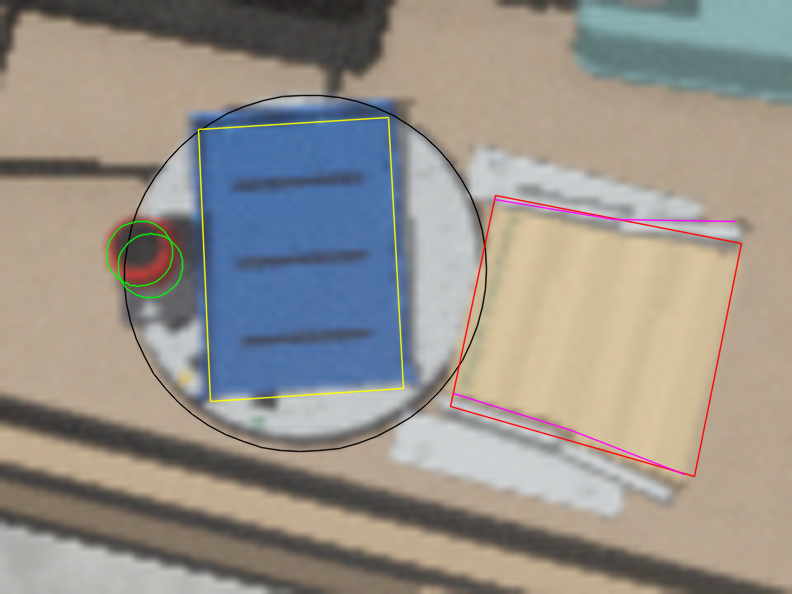

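View pics/ovs1.png

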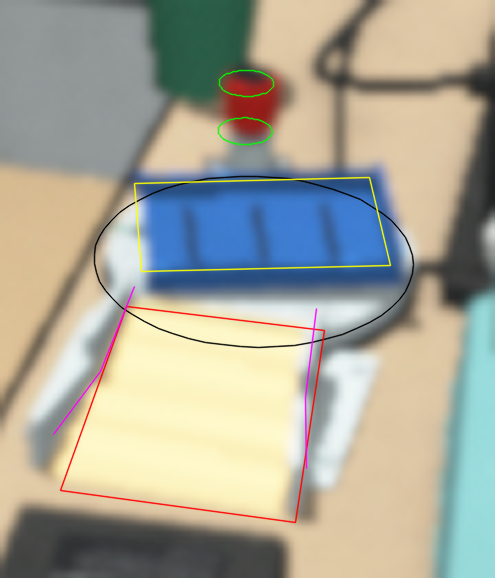

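Run:
```python
from ov import *
M=model(499.5,-62,np.radians(-104),np.radians(177.3-104))
overlay('top',cv2.imread('pics/top0.png'),M,(225,345,185,275),6.6,'pics/ovt2.png')
overlay('side',cv2.imread('pics/side0.png'),M,(300,390,180,285),5.5,'pics/ovs2.png')
```

```text
(no output)
```

View pics/ovt2.png

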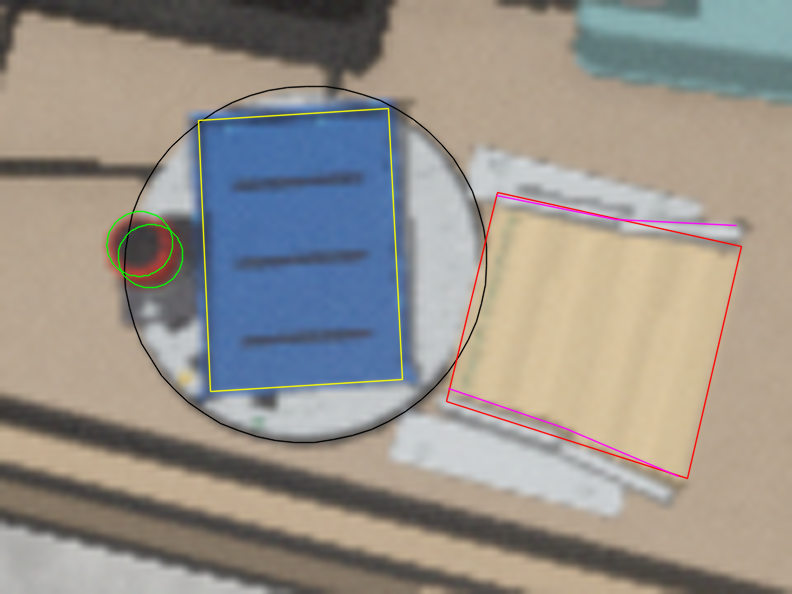

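View pics/ovs2.png

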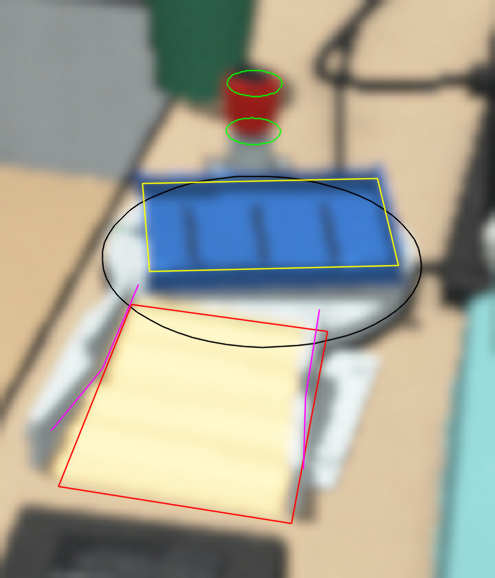

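Run:
```python
from h import *
a=np.array([212,588.]);b=np.array([497,-8.]);
for c in('top','side'):
  d=np.load(f'pics/{c}0.npy');P=cloud(c,d)[d>0]
  for s in np.linspace(0,1,9):
    p=a+s*(b-a); m=(np.hypot(P[:,0]-p[0],P[:,1]-p[1])<110); z=P[m,2]
    print(c,np.round(p),m.sum(), np.round(np.percentile(z,[1,50,99,100])) if m.sum() else '')
  m=(P[:,2]>30)&(P[:,2]<900)&(P[:,1]>150); print(np.round(P[m].min(0)),np.round(P[m].max(0)))
  for x in range(0,1000,100):
    m=(abs(P[:,0]-x)<50)&(P[:,1]>150)&(P[:,1]<1200)&(P[:,2]>60)&(P[:,2]<1000)
    if m.sum(): print(x,m.sum(),np.round(np.percentile(P[m],[0,100],axis=0)).tolist())
```

```text
top [212. 588.] 5940 [-913. -582.   -2.    2.]
top [248. 514.] 4683 [-913. -582.   -2.    3.]
top [283. 439.] 2110 [-916. -901. -886.  -24.]
top [319. 364.] 2103 [-916. -901. -886. -880.]
top [354. 290.] 2093 [-916. -901. -887. -879.]
top [390. 216.] 2537 [-915. -899.   57.   66.]
top [426. 141.] 4121 [-913. -344.   62.   69.]
top [461.  66.] 5366 [-911.   -2.   69.   76.]
top [497.  -8.] 7338 [-906.    5.  365.  377.]
[-75. 150.  30.] [995. 635. 544.]
500 1 [[478.0, 150.0, 60.0], [478.0, 150.0, 60.0]]
600 489 [[640.0, 150.0, 60.0], [650.0, 184.0, 377.0]]
700 7437 [[650.0, 150.0, 60.0], [750.0, 285.0, 544.0]]
800 1711 [[750.0, 150.0, 60.0], [850.0, 616.0, 544.0]]
900 1755 [[850.0, 513.0, 60.0], [950.0, 534.0, 231.0]]
side [212. 588.] 4265 [-899.   -1.  429.  433.]
side [248. 514.] 2856 [-590.  248.  430.  433.]
side [283. 439.] 188 [-26. 319. 394. 394.]
side [319. 364.] 0 
side [354. 290.] 0 
side [390. 216.] 86 [41. 56. 67. 67.]
side [426. 141.] 860 [ 0. 28. 66. 68.]
side [461.  66.] 1649 [ 0. 24. 73. 75.]
side [497.  -8.] 2717 [  0.  22.  72. 375.]
[-1333.   150.    30.] [1646. 1542.  470.]
0 1959 [[-50.0, 207.0, 60.0], [50.0, 1161.0, 464.0]]
100 1039 [[50.0, 800.0, 60.0], [150.0, 1137.0, 381.0]]
200 2903 [[150.0, 487.0, 60.0], [250.0, 1108.0, 433.0]]
300 2366 [[250.0, 568.0, 60.0], [350.0, 1083.0, 430.0]]
400 2383 [[350.0, 702.0, 61.0], [450.0, 1056.0, 417.0]]
500 2376 [[453.0, 151.0, 60.0], [550.0, 1057.0, 395.0]]
600 2374 [[550.0, 154.0, 60.0], [650.0, 1035.0, 390.0]]
700 2444 [[650.0, 150.0, 60.0], [750.0, 1008.0, 393.0]]
800 1128 [[750.0, 614.0, 60.0], [850.0, 982.0, 394.0]]
900 67 [[851.0, 151.0, 272.0], [932.0, 953.0, 379.0]]
```

```bash
cat > go.py <<'E'
from h import *
import sys
s=env.state(); y=s['tcp_rot'][2]
t=np.array([float(a) for a in sys.argv[1:4]]); d=t-s['eef_pos']
X=np.array([np.cos(y),np.sin(y),0]);Y=np.array([np.sin(y),-np.cos(y),0])
print('t',round(s['t'],2),'pos',np.round(s['eef_pos'],1),'yaw',round(y,3),'F',np.round(s['ft_force'],1),'op',round(s['opening'],3))
print('cm tool',np.round([d@X/10,d@Y/10,-d[2]/10],2))
E
python3 -m inch '{"hand":[1,1,1,1,1,1,1,1,1,1,1,1,1,1,1],"delta_pos":[[-3.07,-3.06,0.6],[-3.07,-3.06,0.6],[-3.07,-3.06,0.6],[-3.07,-3.06,0.6],[-3.07,-3.06,0.6],[-3.07,-3.06,0.6],[-3.07,-3.06,0.6],[-3.07,-3.06,0.6],[-3.07,-3.06,0.6],[-3.07,-3.06,0.6],[-3.07,-3.06,0.6],[-3.07,-3.06,0.6],[-3.07,-3.06,0.6],[-3.07,-3.06,0.6],[-3.07,-3.06,0.6]],"turn":[0,0,0,0,0,0,0,0,0,0,0,0,0,0,0]}'
python3 go.py 496.5 -8 119
```

```text
t: 2.9
eef_pos: [490.1, -1.7, 202.1]
tcp_rot: [3.141, 0.001, 2.796]
ft_force: [0.5, 0.5, 0.3]
opening: 1.0
t 2.9 pos [490.1  -1.7 202.1] yaw 2.796 F [0.5 0.5 0.3] op 1.0
cm tool [-0.81 -0.37  8.31]
```

```bash
python3 -m inch '{"hand":[0.6,0.6,0.6,0.6],"delta_pos":[[-0.4,-0.2,1.2],[-0.4,-0.17,1.6],[0,0,1.4],[0,0,0]],"turn":[0,0,0,0]}'
python3 go.py 496.5 -8 119
python3 - <<'E'
from h import *
for c,r in(('top',(190,310,180,270)),('side',(290,410,150,240))):
    im,d=snap(c,c+'1'); cv2.imwrite(f'pics/{c}1z.png',cv2.resize(im[r[2]:r[3],r[0]:r[1]],None,fx=6,fy=6,interpolation=cv2.INTER_CUBIC))
E
```

```text
t: 3.3
eef_pos: [495.0, -5.7, 158.8]
tcp_rot: [-3.141, -0.003, 2.796]
ft_force: [-0.2, -0.7, 0.3]
opening: 0.721
t 3.3 pos [495.   -5.7 158.8] yaw 2.796 F [-0.2 -0.7  0.3] op 0.721
cm tool [-0.21 -0.16  3.98]
```

View pics/side1z.png

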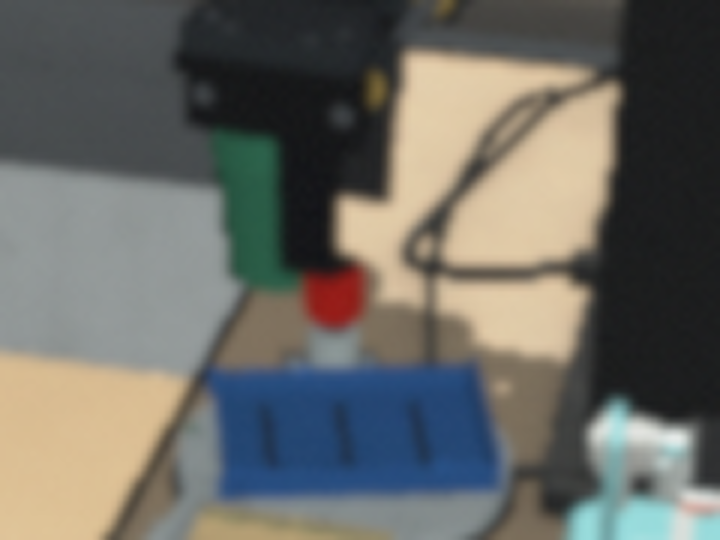

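View pics/top1z.png

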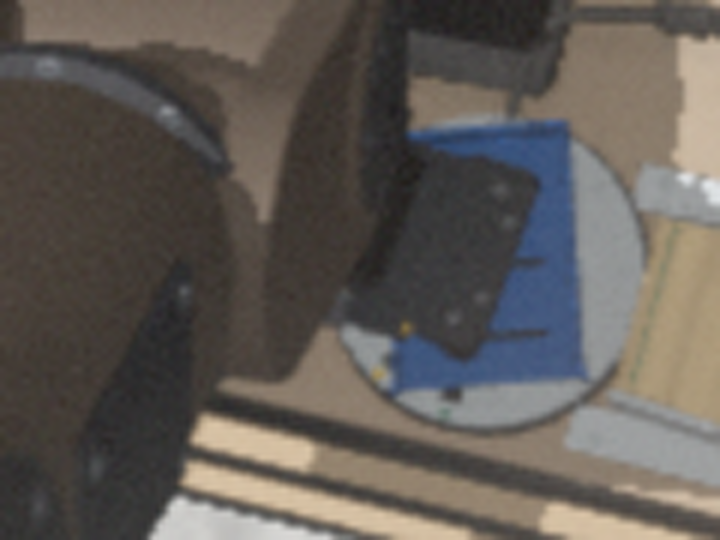

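Run:
```python
from ov import *
e=lambda p:np.round((p+.5),1).tolist()
pos=np.array([495,-5.7,158.8]);Y=np.array([.339,.941,0])
f=pos-Y*(.72*47.5+6)-[0,0,78]
print('finger tip side',e(proj('side',f)), 'obs',290+310/6,150+265/6)
for ox,oy,th in((499.5,-62,-104),(498,-62,-103)):
  th=np.radians(th); 
  a=th-np.radians(90); h=np.array([[ox+54*np.cos(a),oy+54*np.sin(a),14]]); a2=a-.52; h2=np.array([[ox+54*np.cos(a2),oy+54*np.sin(a2),14]])
  print('hole',h,e(proj('top',h)),'obs hole?',[190+453/6,180+393/6],'yellow hole',e(proj('top',h2)),'dot',[190+378/6,180+373/6],'gdot',[264.2,248.8])
k=np.array([[496.5,-8,70.],[496.5,-8,46]]);print('knob',e(proj('side',k)),'obs',290+335/6,150+267/6,150+325/6)
kd=[w('top',264.2,248.8,np.load('pics/top1.npy')[248,264]),w('top',265.5,245.5,np.load('pics/top1.npy')[245,265])];print(kd)
```

```text
finger tip side [[340.1, 198.1]] obs 341.6666666666667 194.16666666666666
hole [[447.10403078 -48.93621764  14.        ]] [[266.0, 245.5]] obs hole? [265.5, 245.5] yellow hole [[256.3, 240.3]] dot [253.0, 242.16666666666666] gdot [264.2, 248.8]
hole [[445.3840165  -49.85264307  14.        ]] [[266.4, 246.1]] obs hole? [265.5, 245.5] yellow hole [[256.6, 241.2]] dot [253.0, 242.16666666666666] gdot [264.2, 248.8]
knob [[346.0, 195.0], [345.8, 203.7]] obs 345.8333333333333 194.5 204.16666666666666
[array([437.95528966, -45.31922504,  10.81466641]), array([447.43780837, -47.52835601,   2.66995643])]
```

```bash
python3 -m inch '{"hand":[0.6,0.6,0.6,0.6,0.2,0.2,0.2,0.2,0.1,0.1],"delta_pos":[[-0.1,-0.1,1.0],[0,-0.1,1.4],[0,0,1.4],[0,0,0],[0,0,0],[0,0,0],[0,0,0],[0,0,0],[0,0,0],[0,0,0]],"turn":[0,0,0,0,0,0,0,0,0,0]}'
python3 go.py 495.5 -8 119
```

```text
t: 4.4
eef_pos: [496.1, -8.0, 122.6]
tcp_rot: [3.141, 0.0, 2.796]
ft_force: [-0.4, 5.1, 4.9]
opening: 0.248
t 4.4 pos [496.1  -8.  122.6] yaw 2.796 F [-0.4  5.1  4.9] op 0.248
cm tool [ 0.05 -0.02  0.36]
```

```bash
python3 -m inch '{"hand":[0.1,0.1,0.1,0.1,0.1,0.1],"delta_pos":[[0,0,0],[0,0,-0.4],[0,0,-0.4],[0,0,-0.4],[0,0,-0.1],[0,0,0]],"turn":[0,0,0,0,0,0]}'
python3 go.py 495.5 -8 119
```

```text
t: 5.0
eef_pos: [495.6, -8.1, 135.2]
tcp_rot: [3.141, -0.001, 2.796]
ft_force: [0.1, 5.5, -6.9]
opening: 0.246
t 5.0 pos [495.6  -8.1 135.2] yaw 2.796 F [ 0.1  5.5 -6.9] op 0.246
cm tool [0.02 0.   1.62]
```

Run:
```python
import numpy as np
c=np.array([499.5,-61.5]);y=2.796
X=np.array([np.cos(y),np.sin(y)]);Y=np.array([np.sin(y),-np.cos(y)])
P=lambda p:c+54.0*np.array([np.cos(np.radians(p)),np.sin(np.radians(p))])
p=94.2
for i in range(12):
    d=(P(p+6)-P(p))/10; p+=6; print(round(p,1),np.round([d@X,d@Y],2),np.round(P(p),1))
```

```text
100.2 [ 0.5  -0.26] [489.9  -8.4]
106.2 [ 0.47 -0.31] [484.4  -9.6]
112.2 [ 0.44 -0.36] [479.1 -11.5]
118.2 [ 0.4 -0.4] [474.  -13.9]
124.2 [ 0.36 -0.44] [469.1 -16.8]
130.2 [ 0.31 -0.47] [464.6 -20.3]
136.2 [ 0.26 -0.5 ] [460.5 -24.1]
142.2 [ 0.2  -0.53] [456.8 -28.4]
148.2 [ 0.15 -0.55] [453.6 -33. ]
154.2 [ 0.09 -0.56] [450.9 -38. ]
160.2 [ 0.03 -0.56] [448.7 -43.2]
166.2 [-0.03 -0.56] [447.1 -48.6]
```

```bash
python3 -m inch '{"hand":[0.1,0.1,0.1,0.1,0.1],"delta_pos":[[0.5,-0.2,0],[0.47,-0.31,0],[0.44,-0.36,0],[0.4,-0.4,0],[0,0,0]],"turn":[0,0,0,0,0]}'
python3 go.py 474 -13.9 135
```

```text
t: 5.5
eef_pos: [473.9, -14.5, 135.2]
tcp_rot: [-3.141, -0.001, 2.795]
ft_force: [-0.3, 1.3, -8.6]
opening: 0.249
t 5.5 pos [473.9 -14.5 135.2] yaw 2.795 F [-0.3  1.3 -8.6] op 0.249
cm tool [0.01 0.06 0.02]
```

```bash
python3 -m inch '{"hand":[0.1,0.1,0.1,0.1,0.1,0.1,0.1,0.1],"delta_pos":[[0.36,-0.42,0],[0.31,-0.47,0],[0.26,-0.5,0],[0.2,-0.53,0],[0.15,-0.55,0],[0.09,-0.56,0],[0.03,-0.5,0],[0,0,0]],"turn":[0,0,0,0,0,0,0,0]}'
python3 go.py 447.3 -48.6 130
python3 - <<'E'
from ov import *
im,d=snap('top','top2'); cv2.imwrite('pics/top2z.png',cv2.resize(im[180:280,220:345],None,fx=6,fy=6,interpolation=cv2.INTER_CUBIC))
im,d=snap('side','side2'); cv2.imwrite('pics/side2z.png',cv2.resize(im[160:290,290:400],None,fx=4.6,fy=4.6,interpolation=cv2.INTER_CUBIC))
E
```

```text
t: 6.3
eef_pos: [449.4, -43.2, 135.2]
tcp_rot: [-3.142, -0.0, 2.795]
ft_force: [-1.0, -1.1, -7.1]
opening: 0.247
t 6.3 pos [449.4 -43.2 135.2] yaw 2.795 F [-1.  -1.1 -7.1] op 0.247
cm tool [ 0.01 -0.58  0.52]
```

View pics/top2z.png

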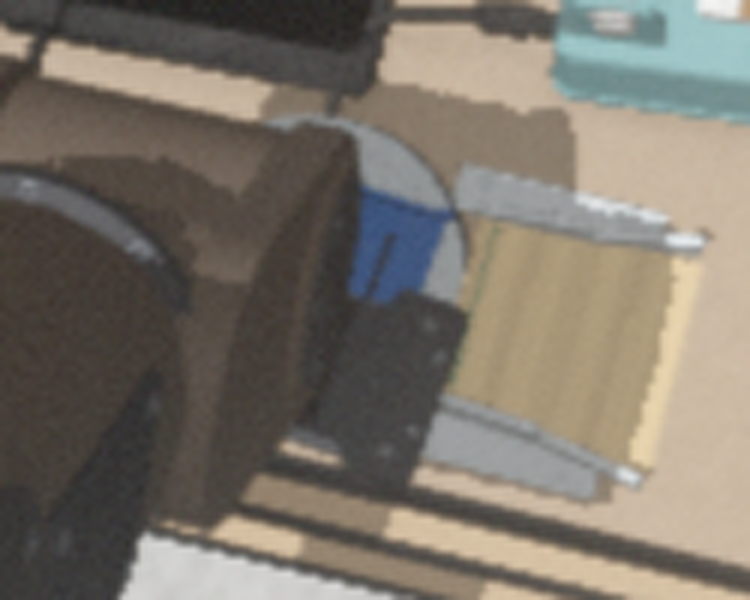

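View pics/side2z.png

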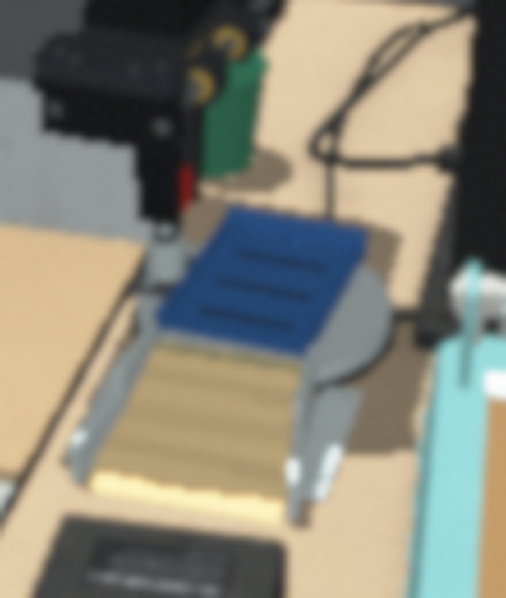

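```bash
python3 -m inch '{"hand":[0.29,0.29,0.29,0.29,0.29,0.29,0.29],"delta_pos":[[0,0,0],[0,0,0],[0,0,0.2],[0,-0.1,0],[0,-0.15,0],[0,-0.15,0],[0,0,0]],"turn":[0,0,0,0,0,0,0]}'
python3 go.py 447.3 -48.6 130
```

```text
t: 7.1
eef_pos: [448.2, -46.5, 133.2]
tcp_rot: [3.142, 0.0, 2.796]
ft_force: [0.2, 0.1, 0.3]
opening: 0.289
t 7.1 pos [448.2 -46.5 133.2] yaw 2.796 F [0.2 0.1 0.3] op 0.289
cm tool [ 0.01 -0.22  0.32]
```

```bash
python3 -m inch '{"hand":[0.29,0.29,0.29],"delta_pos":[[0,-0.15,0],[0,-0.15,0],[0,0,0]],"turn":[0,0,0]}'
python3 -m inch '{"hand":[0.29,0.29,0.29],"delta_pos":[[0,-0.15,0],[0,-0.15,0],[0,0,0]],"turn":[0,0,0]}'
python3 go.py 447.3 -48.6 130
```

```text
t: 7.4
eef_pos: [447.1, -49.3, 133.2]
tcp_rot: [3.141, 0.0, 2.796]
ft_force: [0.6, 1.0, -0.6]
opening: 0.292
t: 7.7
eef_pos: [446.6, -51.4, 133.4]
tcp_rot: [3.14, 0.001, 2.795]
ft_force: [4.3, 12.1, 2.7]
opening: 0.291
t 7.7 pos [446.6 -51.4 133.4] yaw 2.795 F [ 4.3 12.1  2.7] op 0.291
cm tool [0.03 0.29 0.34]
```

```bash
python3 -m inch '{"hand":[0.29,0.29,0.5,0.5,0.5,0.6,0.6,0.6,0.6],"delta_pos":[[0,0.25,0],[0,0,0],[0,0,0],[0,0,0],[0,0,-2.5],[0,0,-5],[0,-4,-3],[0,-5,0],[0,0,0]],"turn":[0,0,0,0,0,0,0,0,0]}'
python3 - <<'E'
from ov import *
M=model(499.5,-62,np.radians(-104),0)
for c,r,f in(('top',(225,345,185,275),6.6),('side',(300,390,180,285),5.5)):
    im,d=snap(c,c+'3'); overlay(c,im,M,r,f,f'pics/{c}3z.png')
P=cloud('top',np.load('pics/top3.npy')); m=(abs(P[...,0]-447)<20)&(abs(P[...,1]+49)<20)&(P[...,2]>50)&(P[...,2]<110); print(m.sum(),np.round(np.percentile(P[m],[10,50,90],axis=0),1) if m.sum() else '')
E
```

```text
t: 8.6
eef_pos: [415.3, -138.3, 239.2]
tcp_rot: [-3.141, 0.003, 2.791]
ft_force: [-0.1, -0.2, 0.1]
opening: 0.601
0
```

View pics/top3z.png

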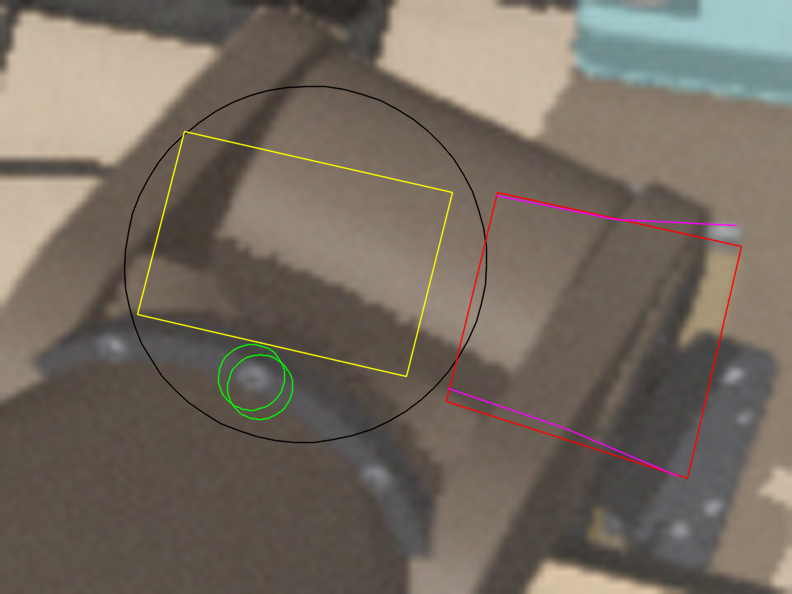

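View pics/side3z.png

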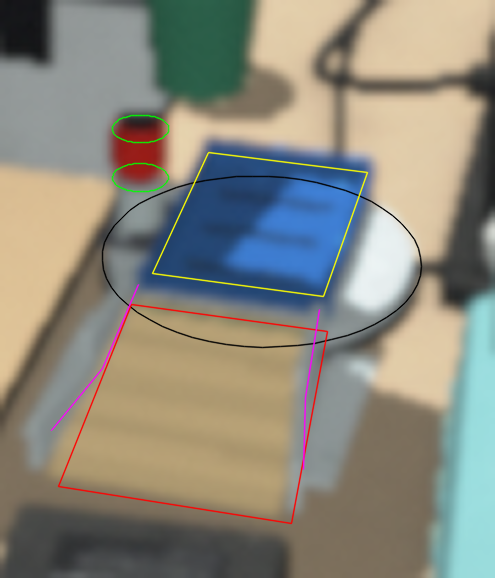

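```bash
python3 - <<'E'
from h import *
print(env.state()['joints'])
for c in('top','side'):
  P=cloud(c,np.load(f'pics/{c}0.npy'))
  for y0 in range(-420,-180,40):
    m=(P[...,0]>500)&(P[...,0]<575)&(abs(P[...,1]-y0)<20)&(P[...,2]>30); q=P[m]
    for t in(50,80):
      r=q[q[:,2]>t]; 
      if len(r): print(c,y0,t,np.round(r.min(0)),np.round(r.max(0)))
  m=(P[...,0]>380)&(P[...,0]<560)&(P[...,1]>-415)&(P[...,1]<-200)&(P[...,2]>75)&(P[...,2]<200); print(m.sum(),np.round(P[m].min(0)) if m.sum() else '')
E
python3 go.py 447.5 -303 170
```

```text
[-4.65447326e-01  3.04466865e-01  2.06286188e+00  2.55260431e-04
  7.74196882e-01 -1.68753742e+00]
top -420 50 [ 531. -440.   51.] [ 575. -400.  263.]
top -420 80 [ 555. -440.   80.] [ 575. -400.  263.]
top -380 50 [ 536. -400.   50.] [ 575. -360.  229.]
top -380 80 [ 563. -400.   80.] [ 575. -361.  229.]
top -340 50 [ 544. -360.   50.] [ 575. -320.  204.]
top -340 80 [ 569. -360.   80.] [ 575. -326.  204.]
top -300 50 [ 550. -319.   51.] [ 575. -280.  177.]
top -300 80 [ 575. -318.  177.] [ 575. -318.  177.]
top -260 50 [ 556. -278.   51.] [ 575. -241.   71.]
top -220 50 [ 562. -239.   52.] [ 575. -200.   68.]
2 [ 559. -411.   79.]
side -420 50 [ 532. -440.   51.] [ 575. -400.  258.]
side -420 80 [ 556. -439.   80.] [ 575. -401.  258.]
side -380 50 [ 539. -400.   53.] [ 575. -360.  214.]
side -380 80 [ 562. -400.   80.] [ 575. -360.  214.]
side -340 50 [ 544. -360.   51.] [ 575. -320.  190.]
side -340 80 [ 569. -358.   80.] [ 575. -323.  190.]
side -300 50 [ 551. -320.   52.] [ 575. -280.   69.]
side -260 50 [ 556. -280.   50.] [ 575. -240.   69.]
side -220 50 [ 562. -240.   51.] [ 574. -200.   69.]
0 
t 8.7 pos [ 416.1 -135.2  238.3] yaw 2.793 F [-0.2  0.6 -0.6] op 0.599
cm tool [ -8.69 -14.7    6.83]
```

```bash
python3 -m inch '{"hand":[1,1,1,1,1,1,1],"delta_pos":[[-2.17,-3.67,1.7],[-2.17,-3.67,1.7],[-2.17,-3.67,1.7],[-2.17,-3.67,1.7],[0,0,0],[0,0,0],[0,0,0]],"turn":[0,0,0,0,-0.08,-0.077,0]}'
python3 go.py 447.5 -303 84
python3 - <<'E'
from ov import *
C=[('top',(310,430,190,280),6.6),('side',(270,400,220,330),5)]
s=env.state();p=s['eef_pos']
for c,r,f in C:
    im,d=snap(c,c+'4'); 
    a=np.radians(169);
    A=lambda x,y:[447.5+np.cos(a)*x-np.sin(a)*y,-303+np.sin(a)*x+np.cos(a)*y]
    L=[((0,255,255),np.array([A(sx*50,sy*32.5)+[z] for sx,sy in((1,1),(1,-1),(-1,-1),(-1,1),(1,1))])) for z in(0,35)]
    overlay(c,im,L,r,f,f'pics/{c}4z.png')
P=cloud('top',np.load('pics/top4.npy')); 
m=(abs(P[...,0]-415)<60)&(abs(P[...,1]+55)<60)&(P[...,2]>45)&(P[...,2]<110); q=P[m];print('knob',m.sum(),np.round(np.percentile(q,[5,50,95],axis=0),1) if len(q) else '')
E
```

```text
t: 9.4
eef_pos: [448.9, -300.8, 169.3]
tcp_rot: [3.141, -0.001, 2.955]
ft_force: [0.7, 0.6, -0.5]
opening: 1.004
t 9.4 pos [ 448.9 -300.8  169.3] yaw 2.955 F [ 0.7  0.6 -0.5] op 1.004
cm tool [ 0.1  -0.24  8.53]
knob 0
```

View pics/top4z.png

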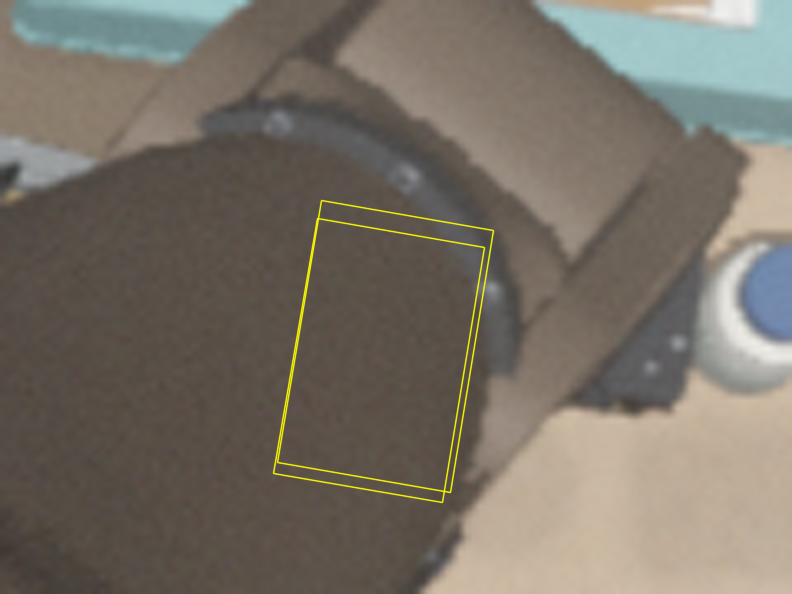

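View pics/side4z.png

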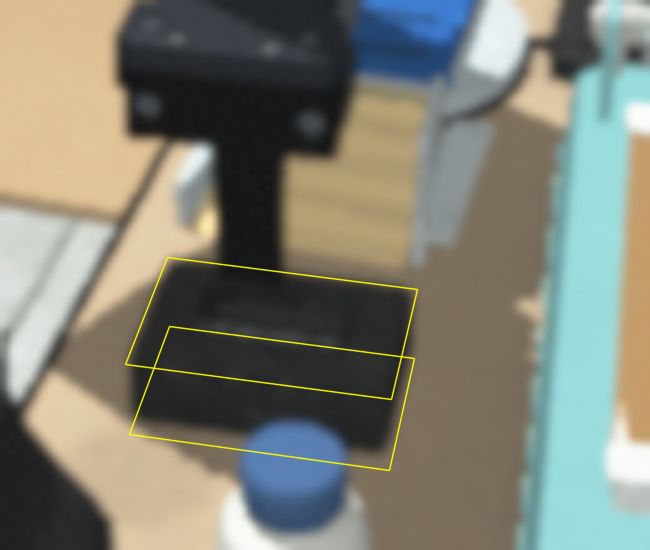

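View pics/top4.png

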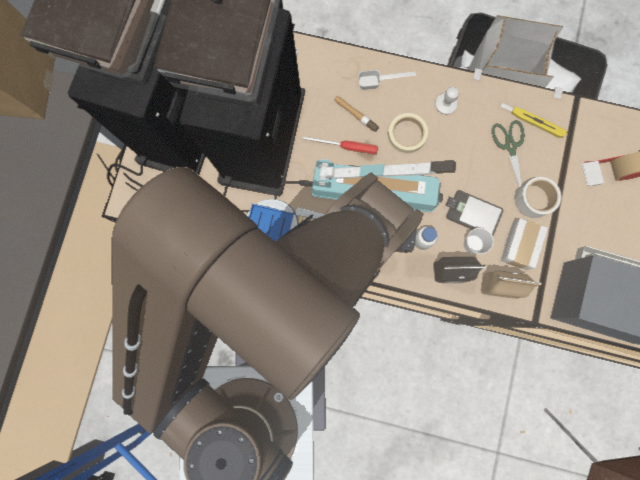

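```bash
python3 -m inch '{"hand":[1,1,1,1,0.6,0.6,0.6,0.6,0.5,0.5],"delta_pos":[[0.1,-0.15,2.5],[0,0,3],[0,0,2.8],[0,0,0],[0,0,0],[0,0,0],[0,0,0],[0,0,0],[0,0,0],[0,0,0]],"turn":[0,0,0,0,0,0,0,0,0,0]}'
python3 go.py 447.5 -303 84
```

```text
t: 10.5
eef_pos: [447.3, -303.1, 88.0]
tcp_rot: [-3.141, 0.001, 2.953]
ft_force: [0.8, 1.3, 7.6]
opening: 0.687
t 10.5 pos [ 447.3 -303.1   88. ] yaw 2.953 F [0.8 1.3 7.6] op 0.687
cm tool [-0.01  0.02  0.4 ]
```

```bash
python3 -m inch '{"hand":[0.5,0.5,0.5,0.5,0.5,0.5,0.5,0.5,0.5,0.5,0.5,0.5],"delta_pos":[[0,0,0],[0,0,0],[0,0,0],[0,0,0],[0,0,0],[0,0,0],[0,0,0],[0,0,0],[0,0,0],[0,0,0],[0,0,0],[0,0,0]],"turn":[0.148,0.148,0.148,0.148,0.148,0.148,0.148,0.148,0.148,0.148,0.147,0]}'
python3 go.py 447.5 -303 84
```

```text
t: 11.7
eef_pos: [447.5, -303.5, 88.1]
tcp_rot: [3.14, 0.001, 1.32]
ft_force: [0.5, -0.3, 6.8]
opening: 0.684
t 11.7 pos [ 447.5 -303.5   88.1] yaw 1.32 F [ 0.5 -0.3  6.8] op 0.684
cm tool [ 0.05 -0.01  0.41]
```

```bash
python3 -m inch '{"hand":[0.5,0.5,0.5,0.5,0.5],"delta_pos":[[0,-0.4,0],[0,-0.37,0],[0.8,0,0],[0.8,0,0],[0,0,0]],"turn":[-0.005,0,0,0,0]}'
python3 - <<'E'
from ov import *
import h
M=model(499.5,-62,np.radians(-104),0)
th=np.radians(-104);s=env.state();p=s['eef_pos'];print(np.round(p,1),s['tcp_rot'][2],s['ft_force'])
d=p[:2]-[499.5,-62];print('idx',d@[np.cos(th),np.sin(th)],d@[-np.sin(th),np.cos(th)])
W=lambda x,y,z:[499.5+np.cos(th)*x-np.sin(th)*y,-62+np.sin(th)*x+np.cos(th)*y,z]
for c,r,f in(('top',(225,400,185,290),4.5),('side',(280,400,180,310),4.5)):
    im,dd=snap(c,c+'5'); overlay(c,im,M,r,f,f'pics/{c}5z.png')
E
```

```text
t: 12.2
eef_pos: [444.0, -285.6, 88.1]
tcp_rot: [3.14, 0.001, 1.331]
ft_force: [3.1, 3.7, 7.5]
opening: 0.681
[ 444.  -285.6   88.1] 1.331165904671897 [3.08615665 3.70707337 7.51665305]
idx 230.33777548670218 0.23802535108769862
```

View pics/side5z.png

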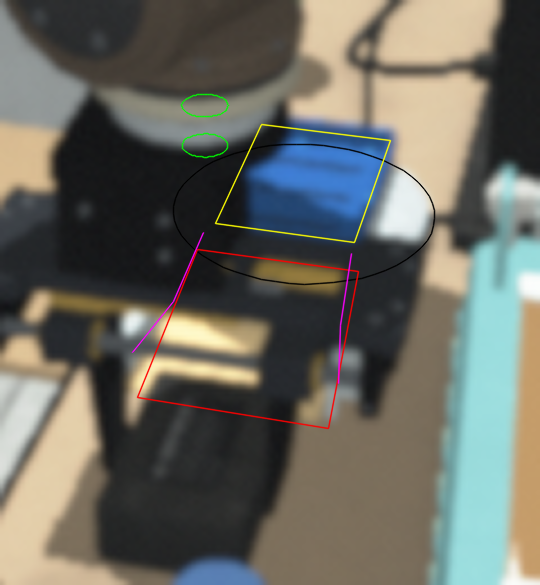

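View pics/top5z.png

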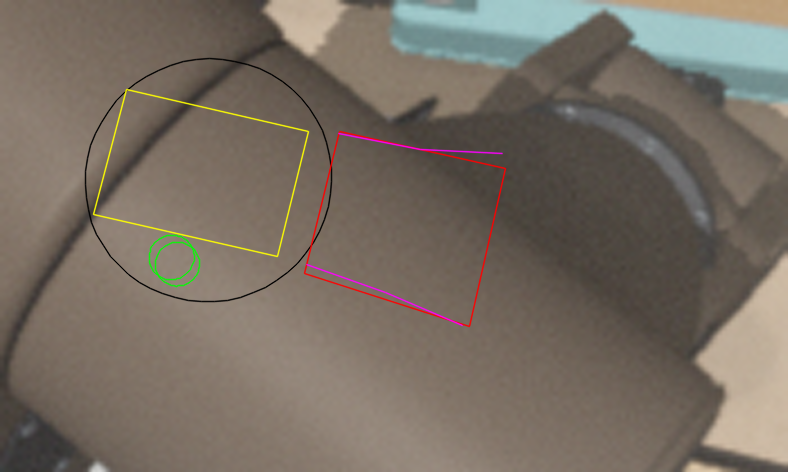

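```bash
python3 -m inch '{"hand":[0.8,0.8,0.9,0.9,0.6,0.36,0.36,0.36,0.36,0.36],"delta_pos":[[0,0,0],[0,0,0],[0,0,-2.5],[0,0,-3],[-3,0,0],[-4,0,0],[0,0,0],[0,0,0],[0,0,0],[0,0,0]],"turn":[-0.003,0,0,0,0,0,0,0,0,0]}'
python3 - <<'E'
from ov import *
th=np.radians(-104);s=env.state();p=s['eef_pos'];print(np.round(p,1),s['tcp_rot'][2],s['ft_force'],s['opening'])
d=p[:2]-[499.5,-62];print('idx',d@[np.cos(th),np.sin(th)],d@[-np.sin(th),np.cos(th)])
M=model(499.5,-62,th,0)
W=lambda x,y,z:[499.5+np.cos(th)*x-np.sin(th)*y,-62+np.sin(th)*x+np.cos(th)*y,z]
M.append(((0,255,0),np.array([W(180,-32.5,35),W(180,32.5,35),W(280,32.5,35),W(280,-32.5,35),W(180,-32.5,35)])))
for c,r,f in(('top',(225,400,185,290),4.5),('side',(270,400,180,320),4.2)):
    im,dd=snap(c,c+'6'); overlay(c,im,M,r,f,f'pics/{c}6z.png')
E
```

```text
t: 13.3
eef_pos: [427.2, -352.9, 142.1]
tcp_rot: [-3.141, -0.0, 1.335]
ft_force: [0.5, -1.0, 0.2]
opening: 0.45
[ 427.2 -352.9  142.1] 1.334676195377963 [ 0.52499245 -1.03669613  0.1860294 ] 0.450010302375611
idx 299.7785166835037 0.2035860732165922
```

View pics/side6z.png

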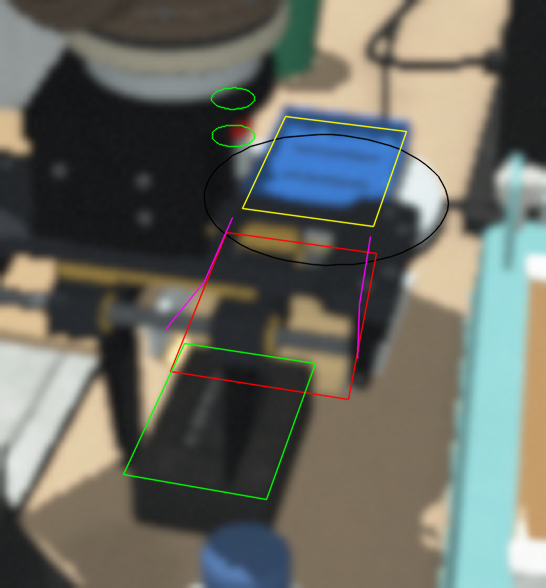

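View pics/top6z.png

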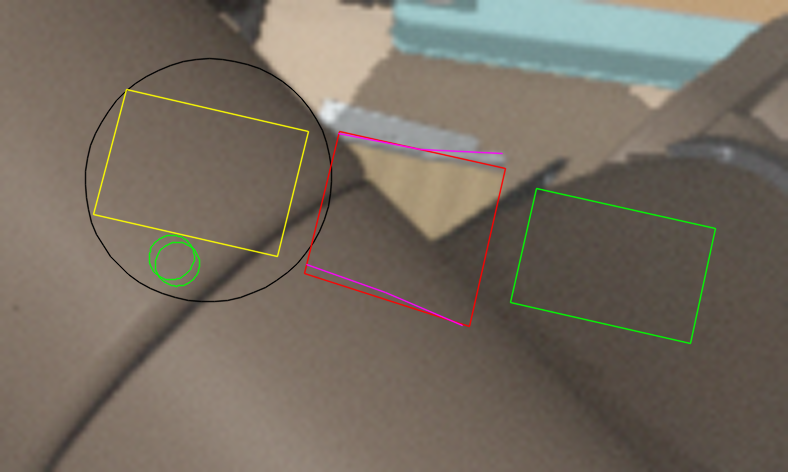

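```bash
python3 -m inch '{"hand":[0.36,0.36,0.36,0.36,0.36,0.36,0.36],"delta_pos":[[0,0,2],[0,0,2],[0,0,1.5],[0,0,0],[1,0,0],[1,0,0],[1,0,0]],"turn":[0.005,0,0,0,0,0,0]}'
python3 -m inch '{"hand":[0.36,0.36,0.36,0.36,0.36,0.36],"delta_pos":[[1,0,0],[1,0,0],[1,0,0],[1,0,0],[1,0,0],[0,0,0]],"turn":[0,0,0,0,0,0]}'
```

```text
t: 14.1
eef_pos: [434.6, -323.8, 88.0]
tcp_rot: [3.141, 0.001, 1.329]
ft_force: [-0.3, -2.3, 1.2]
opening: 0.358
t: 14.7
eef_pos: [446.2, -274.5, 87.1]
tcp_rot: [-3.14, -0.001, 1.33]
ft_force: [-0.5, 0.1, -1.0]
opening: 0.36
```

Run:
```python
from ov import *
th=np.radians(-104);M=model(499.5,-62,th,0)
for c,r,f in(('side',(270,400,180,320),4.2),):
    im,dd=snap(c,c+'7'); overlay(c,im,M,r,f,f'pics/{c}7z.png')
```

```text
(no output)
```

View pics/side7z.png

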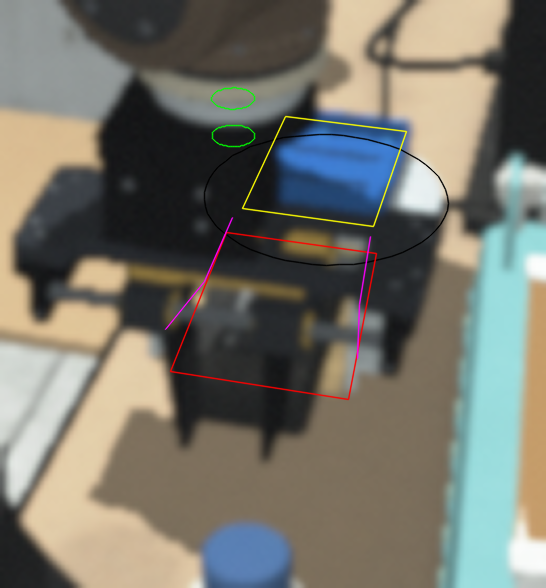

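Run:
```python
from ov import *
th=np.radians(-104)
W=lambda x,y,z:[499.5+np.cos(th)*x-np.sin(th)*y,-62+np.sin(th)*x+np.cos(th)*y,z]
f=lambda p:np.round((proj('side',np.array(p))+.5-[270,180])*4.2)
print('fingers rear tips',f([W(229,-23,9),W(229,23,9)]))
for y in(0,6): print('charger rear bottom/top',f([W(209,y-32.5,3),W(209,y+32.5,3),W(209,y-32.5,37),W(209,y+32.5,37)]))
im=cv2.imread('pics/side7.png')[240:295,300:360]
im=cv2.convertScaleAbs(im,alpha=2.5,beta=0); cv2.imwrite('pics/s7b.png',cv2.resize(im,None,fx=10,fy=10,interpolation=cv2.INTER_CUBIC))
```

```text
fingers rear tips [[176. 450.]
 [271. 466.]]
charger rear bottom/top [[169. 431.]
 [300. 452.]
 [167. 375.]
 [302. 396.]]
charger rear bottom/top [[181. 433.]
 [313. 454.]
 [180. 377.]
 [314. 398.]]
```

View pics/s7b.png

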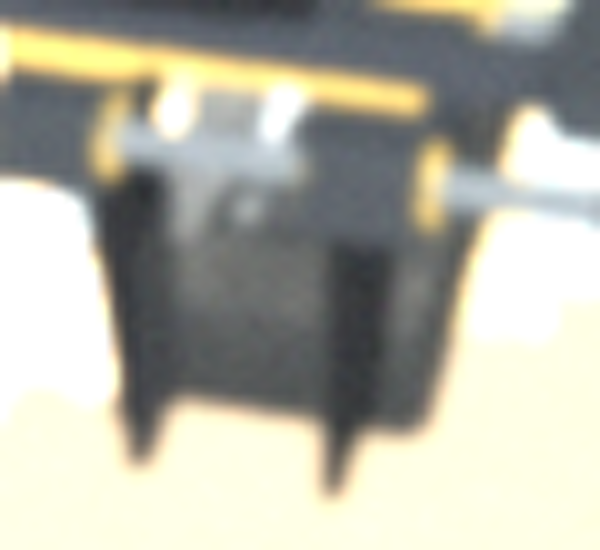

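```bash
python3 -m inch '{"hand":[0.36,0.36,0.36,0.36,0.36],"delta_pos":[[1,0.1,0],[1,0.1,0],[1,0,0],[1,0,0],[1,0,0]],"turn":[0,0,0,0,0]}'
python3 -m inch '{"hand":[0.36,0.36,0.36,0.36],"delta_pos":[[1,0,-0.28],[1,0,-0.28],[1,0,-0.28],[1,0,-0.28]],"turn":[0,0,0,0]}'
python3 - <<'E'
from ov import *
th=np.radians(-104);M=model(499.5,-62,th,0)
s=env.state();d=s['eef_pos'][:2]-[499.5,-62];print('idx',d@[np.cos(th),np.sin(th)],d@[-np.sin(th),np.cos(th)])
for c,r,f in(('side',(270,400,180,320),4.2),):
    im,dd=snap(c,c+'8'); overlay(c,cv2.convertScaleAbs(im,alpha=1.6),M,r,f,f'pics/{c}8z.png')
E
```

```text
t: 15.25
eef_pos: [460.8, -227.9, 87.7]
tcp_rot: [3.14, 0.001, 1.329]
ft_force: [-4.1, -10.8, 10.3]
opening: 0.359
t: 15.65
eef_pos: [470.1, -189.0, 99.1]
tcp_rot: [3.14, 0.001, 1.329]
ft_force: [-4.3, -10.4, 7.3]
opening: 0.361
idx 130.37049724786962 2.1648820719845547
```

View pics/side8z.png

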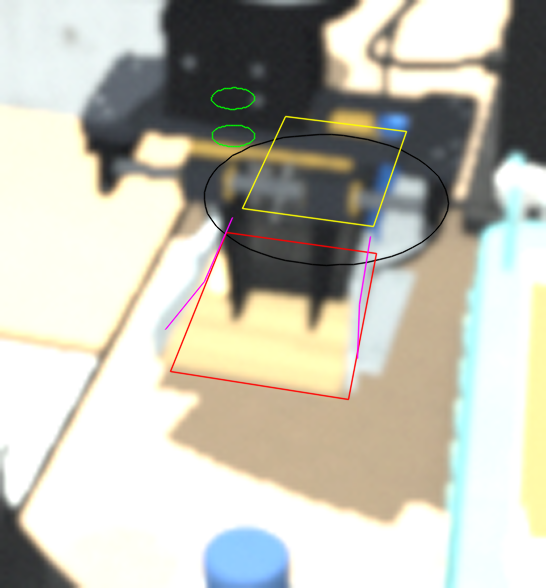

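```bash
python3 -m inch '{"hand":[0.36,0.36,0.36,0.36],"delta_pos":[[1,0,-0.25],[1,0,-0.25],[1,0,-0.25],[1,0,-0.25]],"turn":[0,0,0,0]}'
python3 -m inch '{"hand":[0.36,0.36],"delta_pos":[[1,0,-0.25],[0.5,0,0]],"turn":[0,0]}'
python3 - <<'E'
from ov import *
th=np.radians(-104);M=model(499.5,-62,th,0)
s=env.state();d=s['eef_pos'][:2]-[499.5,-62];print('idx',d@[np.cos(th),np.sin(th)],d@[-np.sin(th),np.cos(th)])
for c,r,f in(('side',(270,400,160,300),4.2),):
    im,dd=snap(c,c+'9'); overlay(c,cv2.convertScaleAbs(im,alpha=1.6),M[1:2],r,f,f'pics/{c}9z.png')
E
```

```text
t: 16.1
eef_pos: [479.5, -149.3, 108.5]
tcp_rot: [-3.141, -0.0, 1.329]
ft_force: [0.0, -0.3, -1.6]
opening: 0.359
t: 16.3
eef_pos: [483.2, -134.8, 111.2]
tcp_rot: [3.141, -0.0, 1.33]
ft_force: [-0.2, -0.2, 0.1]
opening: 0.361
idx 74.54075834115271 1.7748003345899332
```

View pics/side9z.png

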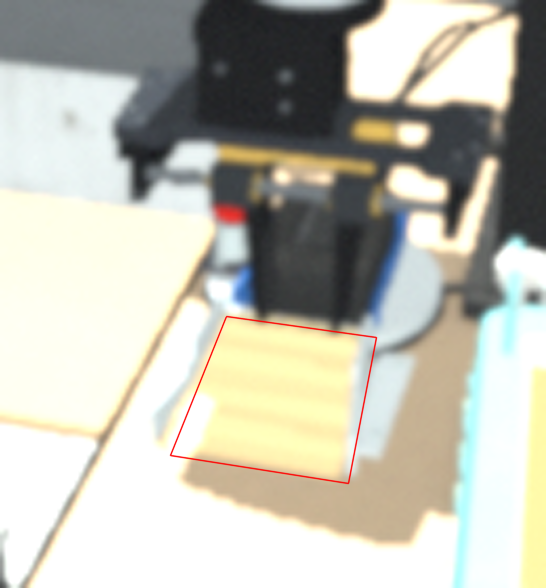

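```bash
python3 -m inch '{"hand":[0.36,0.36],"delta_pos":[[0.5,0,0],[0.5,0,0]],"turn":[0,0]}'
python3 -m inch '{"hand":[0.36,0.36],"delta_pos":[[0.4,0,0],[0.3,0,0]],"turn":[0,0]}'
python3 go.py 487 -116 111
```

```text
t: 16.55
eef_pos: [485.4, -126.1, 111.0]
tcp_rot: [3.141, 0.0, 1.328]
ft_force: [-0.1, -3.2, 2.0]
opening: 0.358
t: 16.75
eef_pos: [487.1, -119.1, 110.9]
tcp_rot: [3.141, -0.0, 1.329]
ft_force: [-0.1, -1.9, 2.0]
opening: 0.358
t 16.75 pos [ 487.1 -119.1  110.9] yaw 1.329 F [-0.1 -1.9  2. ] op 0.358
cm tool [ 0.3  -0.08 -0.01]
```

```bash
python3 -m inch '{"hand":[0.36,0.36],"delta_pos":[[0.3,0,0],[0,0,0]],"turn":[0,0]}'
python3 -m inch '{"hand":[0.36,0.36],"delta_pos":[[0.2,0,0],[0,0,0]],"turn":[0,0]}'
python3 -m inch '{"hand":[0.36,0.36],"delta_pos":[[0.2,0,0],[0,0,0]],"turn":[0,0]}'
```

```text
t: 16.95
eef_pos: [487.2, -117.2, 111.0]
tcp_rot: [-3.141, 0.001, 1.329]
ft_force: [-7.7, -14.9, 4.8]
opening: 0.358
t: 17.15
eef_pos: [487.3, -116.8, 111.1]
tcp_rot: [-3.141, 0.003, 1.33]
ft_force: [-13.6, -31.9, 5.5]
opening: 0.358
t: 17.35
eef_pos: [487.5, -116.4, 111.3]
tcp_rot: [-3.141, 0.005, 1.33]
ft_force: [-21.6, -50.0, 9.4]
opening: 0.359
```

```bash
python3 -m inch '{"hand":[0.36,0.36,0.36,0.36,0.36,0.36,0.36,0.36,0.36,0.36],"delta_pos":[[-0.6,0,0],[-1.5,0,0],[-2,0,-2],[-4,0,-3],[-4,-3,-4],[-4,-3,-4],[-4,-3,-4],[-4,-3,0],[-4,0,0],[0,0,0]],"turn":[0,0,0,0,0,0,0,0,0,0]}'
python3 - <<'E'
from ov import *
th=np.radians(-104);M=model(499.5,-62,th,0)
for c,r,f in(('top',(225,345,185,275),6.6),('side',(290,400,160,290),4.5)):
    im,d=snap(c,c+'10'); overlay(c,cv2.convertScaleAbs(im,alpha=1.3),[M[0],M[1],M[3],M[4],M[5]],r,f,f'pics/{c}10z.png')
    cv2.imwrite(f'pics/{c}10zz.png',cv2.resize(im[r[2]:r[3],r[0]:r[1]],None,fx=f,fy=f,interpolation=cv2.INTER_CUBIC))
    P=cloud(c,d); H=cv2.cvtColor(im,cv2.COLOR_BGR2HSV)
    m=(np.hypot(P[...,0]-499,P[...,1]+60)<90)&(P[...,2]>45)&(P[...,2]<100)&(H[...,2]<110)&(H[...,1]<110); q=P[m]
    A=np.c_[q[:,:2]-q[:,:2].mean(0),np.ones(len(q))]; g=np.linalg.lstsq(A,q[:,2],rcond=None)[0]; print(c,'ch',m.sum(),q.mean(0),'grad',g,cv2.minAreaRect(q[:,:2].astype(np.float32)))
    m=(np.hypot(P[...,0]-447,P[...,1]+49)<25)&(P[...,2]>40)&(P[...,2]<110)&((H[...,0]<8)|(H[...,0]>172))&(H[...,1]>110); q=P[m]
    print('knob',m.sum(),np.round(np.percentile(q,[5,50,95],axis=0),1) if len(q) else '')
E
```

```text
t: 18.35
eef_pos: [328.9, -339.4, 255.0]
tcp_rot: [3.14, 0.001, 1.325]
ft_force: [0.3, -0.3, 0.2]
opening: 0.36
top ch 1024 [499.40896856 -59.85431136  55.08863427] grad [-4.78845377e-02  1.57595285e-02  5.50886343e+01] ((487.862060546875, -54.85649871826172), (99.25950622558594, 94.60295867919922), 76.64810943603516)
knob 37 [[435.5 -59.2  54.8]
 [441.1 -54.8  67.3]
 [455.5 -40.3  71.2]]
side ch 701 [500.86350291 -70.46014505  56.88269161] grad [-4.88651058e-02  7.00253118e-02  5.68826916e+01] ((487.8798828125, -56.84275436401367), (98.95328521728516, 95.18770599365234), 75.76708221435547)
knob 93 [[437.9 -60.3  51.7]
 [447.3 -56.7  65.1]
 [456.6 -49.4  72.9]]
```

View pics/top10z.png

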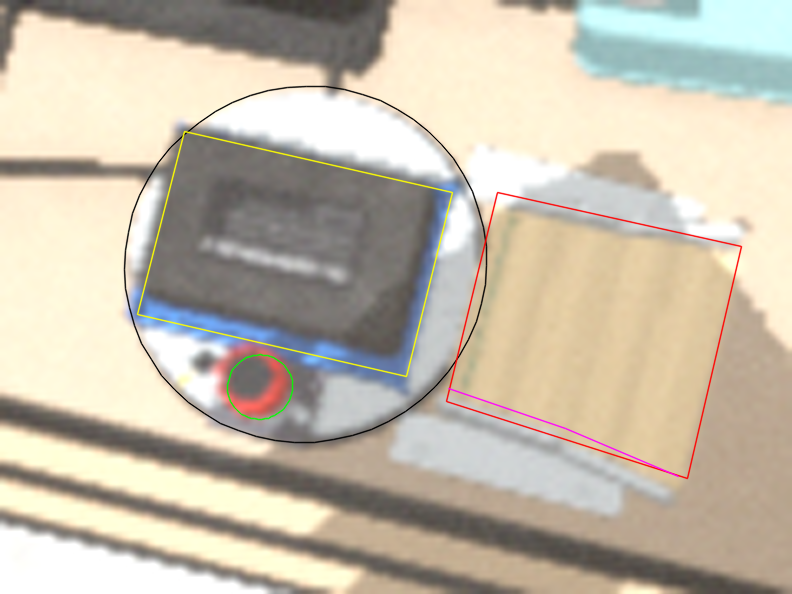

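View pics/side10z.png

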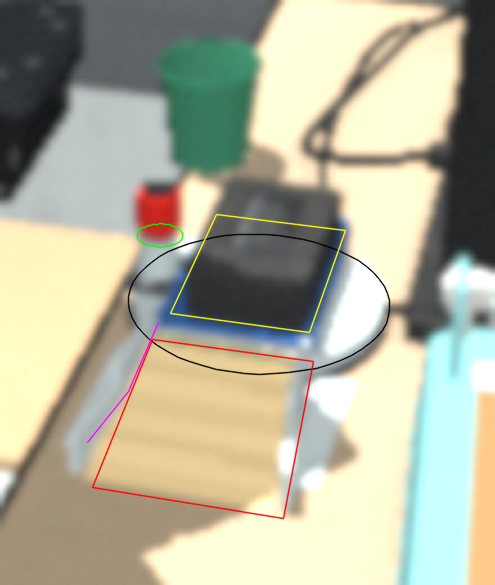

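View pics/side10zz.png

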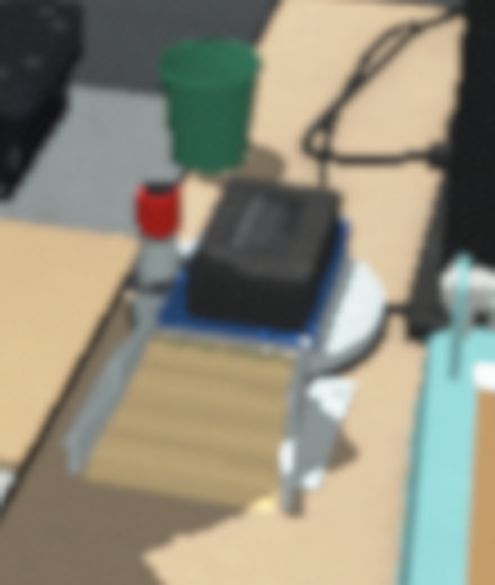

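Run:
```python
from ov import *
for c in('top','side'):
  for t in('0','10'):
    d=np.load(f'pics/{c}{t}.npy');P=cloud(c,d)
    box=lambda x0,x1,y0,y1,z0,z1:(P[...,0]>x0)&(P[...,0]<x1)&(P[...,1]>y0)&(P[...,1]<y1)&(P[...,2]>z0)&(P[...,2]<z1)&(d>0)
    for n,b in dict(bottle=box(400,500,-480,-390,60,110),pouch=box(340,430,-545,-450,100,200),wcup=box(430,520,-640,-540,40,80),gcup=box(400,560,80,180,40,80),knob=box(430,465,-70,-30,62,90) if t=='10' else box(480,512,-30,12,62,90)).items():
      q=P[b]
      if len(q): print(c,t,n,np.round(q.mean(0),1),np.round(np.percentile(q[:,2],98),1))
```

```text
top 0 bottle [ 451.2 -438.    83.6] 99.7
top 0 pouch [ 372.1 -500.7  125.4] 165.4
top 0 wcup [ 457.3 -580.6   53.9] 66.2
top 0 gcup [480.4 125.6  54.9] 66.2
top 0 knob [495.2  -7.8  69.5] 74.0
top 10 bottle [ 453.1 -439.4   86. ] 99.8
top 10 pouch [ 372.7 -502.2  126.6] 166.3
top 10 wcup [ 457.  -580.9   53.9] 66.6
top 10 gcup [481.1 125.8  54.8] 65.9
top 10 knob [446.  -48.4  69. ] 74.3
side 0 bottle [ 454.7 -451.7   82.2] 99.2
side 0 pouch [ 378.3 -511.1  126.1] 167.0
side 0 wcup [ 453.4 -568.5   53.3] 65.9
side 0 gcup [477.  119.8  54.5] 66.5
side 0 knob [496.5 -11.7  69.8] 74.1
side 10 bottle [ 454.7 -451.7   82.3] 99.3
side 10 pouch [ 378.5 -511.3  126.1] 167.2
side 10 wcup [ 454.  -569.2   53.5] 65.8
side 10 gcup [476.8 119.9  54.6] 67.2
side 10 knob [447.7 -52.6  69.8] 74.5
```

Knob height is the same as when it was parked with the pin fully down, the bystanders haven't moved, and the charger lies flat at the back wall.

```bash
python3 -c "
from cell import ticket
print(ticket.job_done())"
```

```text
the job is handed in; nothing more can be done
None
```

The tray is pinned at the green-dot hole and the charger lies flat in it against the back wall. I handed the job in at about 18.5 s of the 61 s allowed.

**What I did**
- **Tray:** I drew the knob up about 12.6 mm and swung the tray round. Just before joint 0 I let the pin down onto the plate and crept on until it dropped in the hole and blocked the sweep, at 12 N sideways.
- **Charger:** I gripped it on the bench, turned it 93° and slid it into line with the ramp. Then I let go and pushed it from behind, up the ramp and into the tray, until it stopped hard on the back wall. The push built up to about 54 N at the wrist, of 120 N allowed.

**Last checks**
- **Pin:** the knob top reads the same height as when it was parked with the pin down, 74.0 mm then and 74.3 mm now from the top camera (74.1 and 74.5 mm from the side). A pin resting on the plate would have read 9 mm higher. The tray outline also matches joint 0 in the top and side pictures.
- **Charger:** its top is at about 55 to 57 mm, where 56 mm means flat on the floor. The final push stopped at the position expected for back-wall contact, within the roughly 2–3 mm I could locate the base. My fit of the charger's top surface also picked up other points, so I judged level and heading from the mean height and the pictures.
- **Bystanders:** cups and pouch are within about 1.5 mm of their starting positions. The bottle read 2 mm off from the top camera but unmoved from the side, so I take it as measurement noise.
- **Robot:** the gripper was well clear and touching nothing.

No check failed.

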